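# Stamp a link plate in the sprung hand press

### The job

Stamp the long wide link plate in the hand press: lay it flat on the press bed under the punch, along the back rail, and push it until its long edge is flush against the rail and its end is flush against the end stop. Then pull the lever all the way down so that the punch bears on the plate, and ease the lever slowly back up to its rest without letting it fly up. Leave the stamped plate against its stops on the bed, and do not disturb the other things on the bench.

Things in the scene. Friction and masses are not known exactly. Their poses are not given: they have to be found in the camera images.
- blank: the link plate to stamp: plain flat steel bar 140 long (its x) x 40 wide (its y) x 10 mm thick, a dark hole mark at each end, about 0.4 kg, the ends alike; loose on the bench to the left, among three similar plates (the only one both 140 long and 40 wide). Origin at the centre of its underside
- press: fixed hand press in cream-painted iron, facing the robot. Origin on the bench below the punch; x away from the robot, y left, z up. Column x 60 to 115, y -28 to 28 mm, up to z 292; head x -35 to 95, y -28 to 28, z 190 to 290 mm, overhanging the bed
- bed (a point): point of the press bed's flat steel top (z 50 mm) below the punch; press axes. The bed spans x -90 to +45, y -110 to +150 mm. The back rail on it has its face at x = +20 mm, from y -55 to +120, 12 mm high, 16 thick. The plate goes in from the left (+y), lengthwise along y, under the punch
- stop_face (a point): middle of the lower edge of the end stop's face, which looks to the press's +y; same axes as the press. The end stop is a dark steel block 34 (x) x 22 (y) x 12 mm high standing on the bed, right of the punch, clamped where it is
- end_stop (a joint): where the end stop is clamped along the press's -y, 0 to 0.020 m: its face is at press y = -30 mm minus this value; it is not to be adjusted
- punch: sprung round punch, 16 mm diameter, hanging from the head on the press's origin axis; origin at the centre of its flat tip, 76 mm above the bench at rest (16 mm above a 10 mm plate on the bed). It comes down 18 mm per rad of lever and gives way on its spring when it meets the plate
- lever (a joint): lever angle, rad: 0 at its upper rest, 1.2 fully down at its stop. A spring always drives it back to 0: 5 to 12 N at the handle
- lever_pivot (a point): hinge axis of the lever (parallel to the press's y), at press x 0, y -45, z 220 mm; same axes as the press
- handle (a point): middle of the round black handle bar, 22 mm diameter, 105 long, parallel to the press's y, free round and above; 170 mm from the hinge axis, 60 mm right of point lever_pivot. At rest the arm points to the robot and 0.61 rad up (handle 317 mm above the bench); fully down 0.59 rad below level (125 mm). A 14 mm steel arm joins its left end to the hinge
- short_link: another steel plate, 90 x 40 x 10 mm; leave alone. Origin at the centre of its underside
- narrow_link: another steel plate, 140 x 22 x 10 mm; leave alone. Origin at the centre of its underside
- oil_bottle: white plastic bottle, 56 mm diameter, 165 high, black cap; leave alone. Origin under its centre
- jar: clear jar with a dark lid, 68 mm diameter, 90 high; leave alone. Origin under its centre
- mug: white mug, 76 mm diameter, 85 high; leave alone. Origin under its centre
- wrench: steel wrench 180 mm long, lying along its x; leave alone
- collar: dark steel shaft collar, 54 mm diameter, 28 bore, 30 high; leave alone. Origin under its centre
There are look-alikes about, which are no part of the job. Leave any purple or red look-alike of the blank alone.

How it is judged:
By the outcome, as a careful person would: the job done as asked, in the order asked, and still so for the second after the job is handed in, with the robot touching nothing.
It also fails if it takes over 72 s, if anything falls off the work surface, if the arm or the gripper's body presses on something with over 40 N, if the wrist force passes 120 N, or if a joint passes its speed limit or range.

### The arm

A 6-joint arm with a two-finger parallel gripper is mounted at the origin on the work surface. World frame = base frame: x ahead of the robot, y to its left, z up, the work surface at z = 0. Lengths are in m, angles in rad, forces in N, time in s.
With the tool pointing down it reaches from about 0.425 to 0.95 m from the base axis. Payload 3.5 kg.
Tool frame: the origin (TCP) lies midway between the tips of the shut fingers; the grasp point (between the pads) lies ctrl.hold_point_z behind it (ctrl.hold_point_z is the distance from the TCP to the grasp point, in m); z points along the fingers, x is the direction in which the jaws open and shut, and the axes are right-handed (so a half turn about z gives the same grasp; the last joint's range is limited). The gripper opens to 85 mm and grips with 20 to 120 N. Pads are 22 mm wide; open, the fingers measure 114 mm over their backs; the gripper's body (76 mm by 85 mm) begins 54 mm behind the grasp point. The pads swing forward as they close: fully open they stand 13 mm farther back than shut.
Start: joints at [1.143, 0.286, 1.577, -0, 1.279, -0.15], TCP at [0.185, 0.649, 0.231] pointing down, gripper open.
Joint ranges: [-2.77, 2.77], [-0.9, 2.22], [0.21, 2.48], [-1.53, 4.67], [0.24, 2.81], [-2.84, 2.84]. Speed limits (rad/s): [2.79, 2.79, 3.14, 3.14, 3.14, 3.14].

### API

Orientations are given as a unit quaternion [x, y, z, w].
In Python, from plant import ctrl gives the robot as it stands.
- The arm moves only by the tool step_arm, never from a script. Its arguments are lists of equal length, an entry for each row: "gripper": the gripper's target within -1 to 1 (shut at 1, half-way at 0, fully open at -1); "linear": the shift along the tool's x, y, z in m, a list of three; "delta_rot": the turn, a rotation vector about the tool's x, y, z in degrees, a list of three. A call has 1 to 20 rows; each row is the pose to reach, as a shift and turn from the pose commanded when the call began, along the tool's axes at that moment; what a row does not reach only later rows make up. A row lasts 1/8 s, in which the tool goes at most 62.5 mm and 10.7 degrees, less where a joint would pass 70% of its speed; a pose out of reach is approached as far as the arm can. A call with a gripper value outside its range is refused whole. The fingers move at their own pace and stop on an object; "grip_force" is the grip in N (left out, the last holds). Time passes only in rows, so rows that repeat a pose let the fingers close. It gives the time, the measured TCP pose, the force and the opening at its end, in the units of the state.
- ctrl.get_state(): the state, without advancing time (a new reading comes with each control period).
- ctrl.read_camera(name): name is "scene" or "top"; returns a dict with "frame" (384x512x3 uint8, red, green, blue), "fx", "fy", "cx", "cy" (pixels), "view" (4x4, takes a point from world to camera coordinates). Camera axes: x right, y down, z forward; pixel columns grow to the right and rows downward; lengths in m; the calibration is good to about 2 mm. A picture is of the moment at which its call begins. There is no depth.
- ctrl.sign_off(): hands the job in, once; it reports no verdict.
The state is a dict: "time": time; "qpos": joint angles; "dq": joint speeds; "joint_efforts": joint torques, N m; "eef_pos": TCP position; "tcp_rot": TCP orientation; "contact_force": force on the tool from outside, world axes, zero at the start; "wrist_torque": the same for the moment, N m; "opening": opening from 0.0 (shut) to 1.0 (fully open).
Only numpy, scipy, OpenCV 4.12 (cv2) and the standard library are available. Lean on these libraries where they do the work, as an engineer would, in place of code of your own. Each camera call takes 0.05 s, during which the arm holds its last target. There are 200 camera calls.

## Working session

There is one attempt and no reset: what is moved stays moved. The work goes in short steps, Python scripts to look and compute and a tool call to move; the robot and the scene stay as the last step left them, time stands still between calls to the robot, and variables do not carry over. Pictures are saved under pics/ and viewed, on a budget of 10 in all, crops included, one or two more only if the job needs it, and the job is handed in when it is done.

Besides the shell and the picture viewer there is one more tool, called after "Request:" in YAML: its name, and indented under it one key for each argument. step_arm: Moves the arm, as the interface text tells. Its arguments: {"type":"object","properties":{"gripper":{"type":"array"},"linear":{"type":"array"},"delta_rot":{"type":"array"},"grip_force":{"type":"number"}},"required":["gripper","linear","delta_rot"]}

```bash
mkdir -p pics; ls
python3 - <<'E'
from plant import ctrl
import cv2,numpy as np
print(ctrl.get_state(),ctrl.hold_point_z)
for n in("scene","top"):
    c=ctrl.read_camera(n); cv2.imwrite(f"pics/{n}0.png",cv2.cvtColor(c["frame"],cv2.COLOR_RGB2BGR))
    np.savez(f"{n}0.npz",**c); print(n,c["fx"],c["fy"],c["cx"],c["cy"],np.round(c["view"],4).tolist())
E
```

```text
pics
{'time': 0.0, 'qpos': array([ 1.14300615e+00,  2.87199159e-01,  1.57820531e+00, -1.68133601e-05,
        1.27859716e+00, -1.50008799e-01]), 'dq': array([-0.00037681, -0.00013489,  0.00087066,  0.00055652,  0.0001949 ,
       -0.00069942]), 'joint_efforts': array([-2.17748944e-03, -4.05978084e+01, -2.92628253e+01, -1.80929464e-04,
        5.85545087e-03,  1.13645490e-05]), 'eef_pos': array([0.18480068, 0.64851411, 0.22990953]), 'tcp_rot': array([ 7.98190525e-01,  6.02403880e-01, -1.05521731e-03,  5.80832204e-04]), 'contact_force': array([ 0.08709213,  0.58245585, -0.59579253]), 'wrist_torque': array([-0.0065812 , -0.03516512,  0.0341609 ]), 'opening': 0.999472181788871} 0.0187
scene 405.209512715122 405.209512715122 256.2254179993987 189.5908904308014 [[-0.3423, 0.9396, 0.0022, 0.1441], [0.7986, 0.2921, -0.5262, -0.3032], [-0.4951, -0.1784, -0.8504, 1.6144], [0.0, 0.0, 0.0, 1.0]]
top 403.1763751533418 403.1763751533418 252.47908246820472 184.06727247688704 [[0.0289, -0.9995, -0.0103, 0.0163], [-0.9828, -0.0265, -0.1827, 0.513], [0.1823, 0.0154, -0.9831, 1.529], [0.0, 0.0, 0.0, 1.0]]
```

View pics/scene0.png

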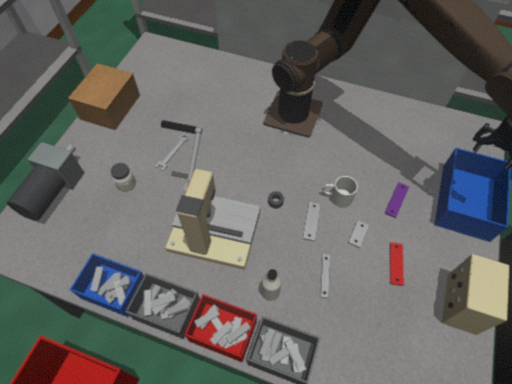

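View pics/top0.png

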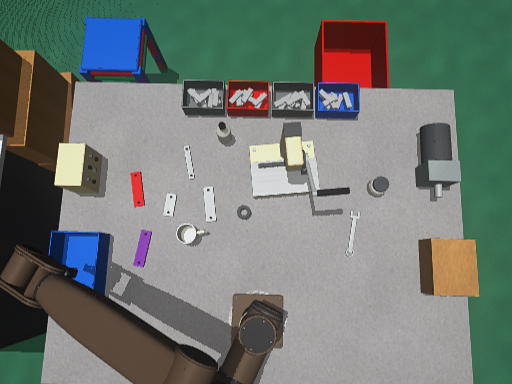

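The blank is at top px (209,204) and scene px (312,221). The narrow link is at top (188,162) and the short link at (170,205). The press bed is around top (285,170), with the lever handle at (335,191).

```bash
cat > h.py <<'E'
import numpy as np,cv2
def ray(c,u,v):
    V=np.array(c["view"]);R=V[:3,:3];o=-R.T@V[:3,3]
    return o,R.T@np.array([(u-c["cx"])/c["fx"],(v-c["cy"])/c["fy"],1.])
def onz(c,u,v,z):
    o,d=ray(c,u,v);return (o+d*(z-o[2])/d[2])
def proj(c,p):
    V=np.array(c["view"]);q=V[:3,:3]@np.array(p)+V[:3,3]
    return np.array([c["fx"]*q[0]/q[2]+c["cx"],c["fy"]*q[1]/q[2]+c["cy"]])
def plate(c,uv,z=.010,thr=None):
    g=cv2.cvtColor(np.asarray(c["frame"]),cv2.COLOR_RGB2GRAY)
    u,v=uv;w=28;s=8
    G=cv2.resize(g[v-w:v+w,u-w:u+w],None,fx=s,fy=s,interpolation=cv2.INTER_CUBIC)
    t=thr or (np.median(G)+np.percentile(G,97))/2
    cs,_=cv2.findContours((G>t).astype(np.uint8),cv2.RETR_EXTERNAL,cv2.CHAIN_APPROX_NONE)
    k=max(cs,key=lambda k:(cv2.pointPolygonTest(k,(w*s,w*s),False)>=0)*1e6+cv2.contourArea(k))[:,0]
    P=np.array([onz(c,u-w+(a+.5)/s-.5,v-w+(b+.5)/s-.5,z)[:2] for a,b in k])*1000
    return cv2.minAreaRect(P.astype(np.float32)),t
E
python3 - <<'E'
from h import *
for n,uv in(("top",(209,204)),("scene",(312,221))):
    c=np.load(n+"0.npz"); print(n,plate(c,uv))
    f=cv2.cvtColor(c["frame"],cv2.COLOR_RGB2BGR)
    a=(240,115,120,105) if n=="top" else (155,155,120,115)
    x,y,w,h=a; cv2.imwrite(f"pics/{n}c.png",cv2.resize(f[y:y+h,x:x+w],None,fx=5,fy=5,interpolation=cv2.INTER_CUBIC))
E
```

```text
top (((437.2495422363281, 201.18051147460938), (140.03961181640625, 40.71976089477539), 8.003070831298828), np.float64(195.5))
scene (((438.4621276855469, 203.01760864257812), (139.46913146972656, 40.73953628540039), 7.659483909606934), np.float64(147.0))
```

View pics/topc.png

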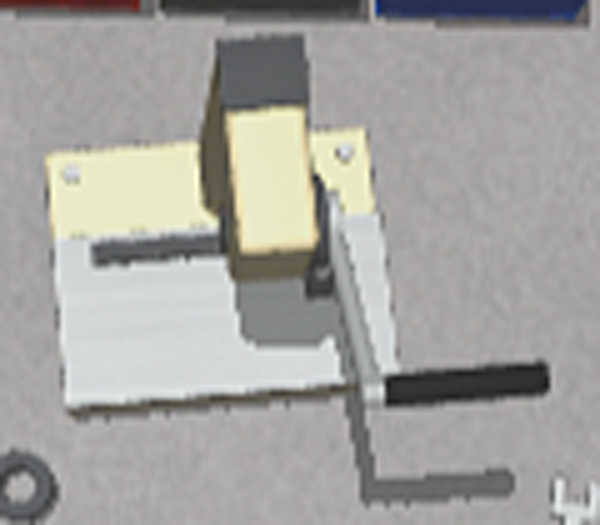

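View pics/scenec.png

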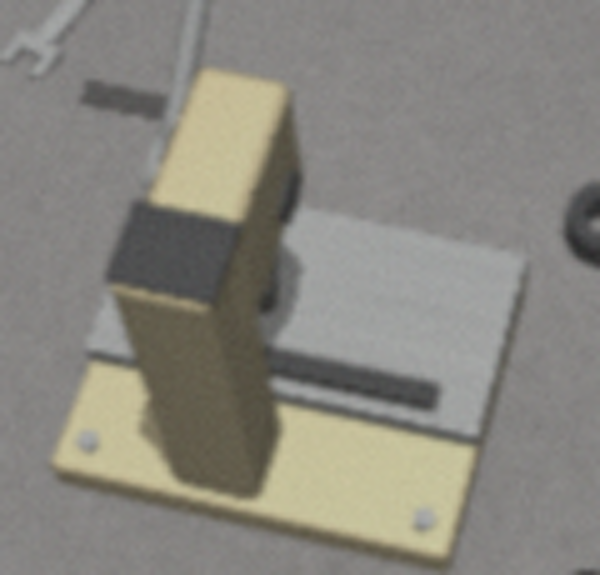

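Top crop: bed corners are at about (68,405), (57,238) and (375,213), and the handle spans (385–548,385). Scene crop: the same bed corners are at about (525,260), (480,438) and (90,350). Next I fit the press pose.

```bash
cat > fit.py <<'E'
from h import *
from scipy.optimize import least_squares
T=np.load("top0.npz");S=np.load("scene0.npz")
fl,bl,br=(-90,150),(45,150),(45,-110)
L=[(T,240,115,68,405,fl),(T,240,115,57,238,bl),(T,240,115,375,213,br),(S,155,155,525,260,fl),(S,155,155,480,438,bl),(S,155,155,90,350,br)]
A=[];B=[]
for c,ox,oy,a,b,p in L:
    w=onz(c,ox+(a+.5)/5-.5,oy+(b+.5)/5-.5,.05)[:2]*1000;A.append(p);B.append(w);print(p,w.round(1))
A=np.array(A);B=np.array(B)
R=lambda t:np.array([[np.cos(t),-np.sin(t)],[np.sin(t),np.cos(t)]])
for sel in(slice(0,3),slice(3,6),slice(0,6)):
    r=least_squares(lambda q:(A[sel]@R(q[2]).T+q[:2]-B[sel]).ravel(),[700,-50,0]);print(r.x[:2].round(1),np.degrees(r.x[2]).round(2),r.fun.round(1))
O=r.x[:2];Rz=R(r.x[2])
W=lambda x,y,z:np.r_[Rz@[x,y]+O,z]/1000
for nm,p in dict(railL=(20,120,62),railLb=(36,120,62),headFL=(-35,28,290),headFR=(-35,-28,290),handle=(-139,-105,317),hR=(-139,-157,317)).items():
    print(nm,W(*p).round(4),((proj(T,W(*p))-[240,115])*5).round(),((proj(S,W(*p))-[155,155])*5).round())
E
python3 fit.py
```

```text
(-90, 150) [466.4  26.4]
(45, 150) [599.4  38.9]
(45, -110) [ 626.3 -211.3]
(-90, 150) [471.6  30.1]
(45, 150) [601.2  46.8]
(45, -110) [ 629.5 -209.2]
[ 570.9 -111.6] 6.22 [-1.3  1.3 -0.   3.4  1.3 -4.8]
[ 574.3 -107.1] 6.24 [-3.1  2.2  1.5  0.1  1.5 -2.3]
[ 572.6 -109.3] 6.23 [ 0.4  3.6  1.7  5.7  3.  -2.5 -4.7 -0.1 -0.2 -2.1 -0.2 -4.6]
railL [0.5795 0.0121 0.062 ] [ 88. 258.] [438. 381.]
railLb [0.5954 0.0139 0.062 ] [ 87. 238.] [432. 403.]
headFL [ 0.5348 -0.0853  0.29  ] [234. 250.] [292.  76.]
headFR [ 0.5408 -0.141   0.29  ] [318. 243.] [195.  56.]
handle [ 0.4458 -0.2288  0.317 ] [459. 381.] [ 119. -141.]
hR [ 0.4515 -0.2805  0.317 ] [539. 375.] [  33. -158.]
```

```bash
cat > mv.py <<'E'
# python3 mv.py x y z yaw [tilt_deg toward -x side about tool-jaw..] : shift/turn from the measured pose
import sys;from plant import ctrl;import numpy as np
from scipy.spatial.transform import Rotation as R
s=ctrl.get_state();R0=R.from_quat(s["tcp_rot"]);a=[float(v) for v in sys.argv[1:]]
# tilt: rotation about world axis at heading `ax` applied after the pointing-down pose
down=R.from_euler("z",a[3],degrees=True)*R.from_euler("x",180,degrees=True)
if len(a)>4: down=R.from_rotvec(np.radians(a[4])*np.array([np.cos(np.radians(a[5])),np.sin(np.radians(a[5])),0]))*down
print("lin",R0.inv().apply(np.array(a[:3])-s["eef_pos"]).round(4),"rot",np.degrees((R0.inv()*down).as_rotvec()).round(1))
E
python3 mv.py .433 .2015 .12 98
```

```text
lin [-0.3617  0.3613  0.1107] rot [ -0.    0.1 -23.9]
```

Request:
step_arm:
  gripper: [-1,-1,-1,-1,-1,-1,-1,-1,-1,-1,-1,-1,-1,-1,-1,-1]
  linear:
    - [-0.362,0.361,0]
    - [-0.362,0.361,0]
    - [-0.362,0.361,0]
    - [-0.362,0.361,0]
    - [-0.362,0.361,0]
    - [-0.362,0.361,0]
    - [-0.362,0.361,0]
    - [-0.362,0.361,0]
    - [-0.362,0.361,0]
    - [-0.362,0.361,0]
    - [-0.362,0.361,0]
    - [-0.362,0.361,0.05]
    - [-0.362,0.361,0.11]
    - [-0.362,0.361,0.16]
    - [-0.362,0.361,0.19]
    - [-0.362,0.361,0.19]
  delta_rot:
    - [0,0,-24]
    - [0,0,-24]
    - [0,0,-24]
    - [0,0,-24]
    - [0,0,-24]
    - [0,0,-24]
    - [0,0,-24]
    - [0,0,-24]
    - [0,0,-24]
    - [0,0,-24]
    - [0,0,-24]
    - [0,0,-24]
    - [0,0,-24]
    - [0,0,-24]
    - [0,0,-24]
    - [0,0,-24]

```text
time: 2.1
eef_pos: [0.4299, 0.2028, 0.0388]
tcp_rot: [0.655, 0.756, -0.003, -0.002]
contact_force: [-0.4, -1.2, 0.3]
opening: 0.999
```

```bash
python3 mv.py .433 .2015 -.001 98
```

```text
lin [-0.0018  0.0032  0.0397] rot [-0.4  0.   0.2]
```

Request:
step_arm:
  gripper: [-1,-1,-1,0.5,0.5,0.5,0.5,0.5,0.5,0.5]
  linear:
    - [-0.002,0.003,0.02]
    - [-0.002,0.003,0.04]
    - [-0.002,0.003,0.04]
    - [-0.002,0.003,0.04]
    - [-0.002,0.003,0.04]
    - [-0.002,0.003,0.04]
    - [-0.002,0.003,0.04]
    - [-0.002,0.003,0.04]
    - [-0.002,0.003,0.04]
    - [-0.002,0.003,0.04]
  delta_rot:
    - [0,0,0]
    - [0,0,0]
    - [0,0,0]
    - [0,0,0]
    - [0,0,0]
    - [0,0,0]
    - [0,0,0]
    - [0,0,0]
    - [0,0,0]
    - [0,0,0]
  grip_force: 90

```text
time: 3.35
eef_pos: [0.4372, 0.201, 0.0031]
tcp_rot: [0.656, 0.755, 0.001, 0.0]
contact_force: [-2.0, 0.1, 6.8]
opening: 0.436
```

Request:
step_arm:
  gripper: [0.8,0.8,0.8,0.8,0.8,0.8]
  linear:
    - [0,0,-0.01]
    - [0,0,-0.04]
    - [0,0,-0.09]
    - [0,0,-0.14]
    - [0,0,-0.14]
    - [0,0,-0.14]
  delta_rot:
    - [0,0,0]
    - [0,0,0]
    - [0,0,0]
    - [0,0,0]
    - [0,0,0]
    - [0,0,0]
  grip_force: 110

```text
time: 4.1
eef_pos: [0.4345, 0.2, 0.1395]
tcp_rot: [0.656, 0.755, -0.001, -0.001]
contact_force: [0.8, 0.1, -5.6]
opening: 0.421
```

```bash
python3 - <<'E'
from h import *;from plant import ctrl
a=[]
for n,(x,y,w,h) in(("top",(130,110,200,150)),("scene",(230,130,180,150))):
    c=ctrl.read_camera(n);np.savez(n+"1.npz",**c)
    f=cv2.cvtColor(c["frame"],cv2.COLOR_RGB2BGR)[y:y+h,x:x+w]
    a.append(cv2.resize(f,(400,int(400*h/w)),interpolation=cv2.INTER_CUBIC)[:300])
cv2.imwrite("pics/lift.png",np.hstack(a))
E
python3 - <<'E'
from math import *
O=(.5726,-.111);t=radians(6.2)
W=lambda x,y:(O[0]+cos(t)*x-sin(t)*y,O[1]+sin(t)*x+cos(t)*y)
print(W(-.024,.09),W(-.06,.09))
E
python3 mv.py .539 -.024 .15 6.2
```

```text
(0.5390204348511224, -0.024118397779436168) (0.503231000148119, -0.028006374584852986)
lin [-0.2364  0.0724 -0.012 ] rot [-0.2  0.3 91.9]
```

View pics/lift.png

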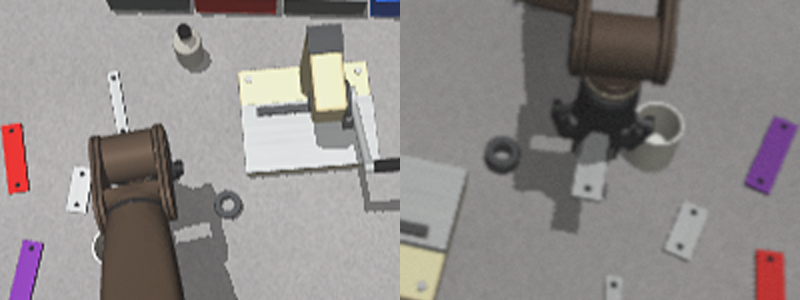

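Request:
step_arm:
  gripper: [0.8,0.8,0.8,0.8,0.8,0.8,0.8,0.8,0.8,0.8,0.8,0.8,0.8]
  linear:
    - [-0.02,0.005,-0.012]
    - [-0.04,0.012,-0.012]
    - [-0.07,0.02,-0.012]
    - [-0.1,0.03,-0.012]
    - [-0.13,0.04,-0.012]
    - [-0.16,0.05,-0.012]
    - [-0.19,0.06,-0.012]
    - [-0.22,0.068,-0.012]
    - [-0.242,0.071,-0.012]
    - [-0.242,0.071,-0.012]
    - [-0.242,0.071,-0.012]
    - [-0.242,0.071,-0.012]
    - [-0.242,0.071,-0.012]
  delta_rot:
    - [0,0,9]
    - [0,0,18]
    - [0,0,28]
    - [0,0,38]
    - [0,0,48]
    - [0,0,58]
    - [0,0,68]
    - [0,0,78]
    - [0,0,87]
    - [0,0,92]
    - [0,0,92]
    - [0,0,92]
    - [0,0,92]

```text
time: 5.82
eef_pos: [0.5402, -0.0288, 0.1528]
tcp_rot: [0.999, 0.054, -0.0, -0.0]
contact_force: [0.3, -0.6, -4.0]
opening: 0.42
```

```bash
python3 mv.py .5376 -.0293 .056 6.2;python3 - <<'E'
from h import *;from plant import ctrl
a=[]
for n,(x,y,w,h) in(("top",(225,110,140,105)),("scene",(155,120,140,105))):
    c=ctrl.read_camera(n);np.savez(n+"2.npz",**c)
    f=cv2.cvtColor(c["frame"],cv2.COLOR_RGB2BGR)[y:y+h,x:x+w]
    a.append(cv2.resize(f,(400,int(400*h/w)),interpolation=cv2.INTER_CUBIC)[:300])
cv2.imwrite("pics/over.png",np.hstack(a))
E
```

```text
lin [-0.0025  0.0002  0.0968] rot [-0.   0.1 -0. ]
```

View pics/over.png

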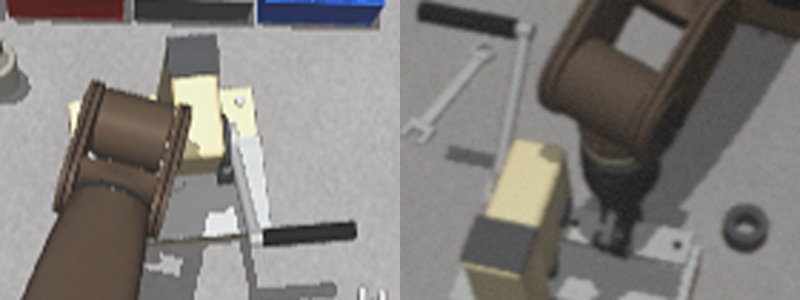

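Request:
step_arm:
  gripper: [0.8,0.8,0.8,0.8,0.8,0.8,0.8,0.8,0.8,0.8]
  linear:
    - [-0.003,-0.015,0]
    - [-0.003,-0.015,0.02]
    - [-0.003,-0.015,0.04]
    - [-0.003,-0.015,0.06]
    - [-0.003,-0.015,0.075]
    - [-0.003,-0.015,0.085]
    - [-0.003,-0.015,0.091]
    - [-0.003,-0.015,0.095]
    - [-0.003,-0.015,0.098]
    - [-0.003,-0.015,0.098]
  delta_rot:
    - [0,0,0]
    - [0,0,0]
    - [0,0,0]
    - [0,0,0]
    - [0,0,0]
    - [0,0,0]
    - [0,0,0]
    - [0,0,0]
    - [0,0,0]
    - [0,0,0]

```text
time: 7.18
eef_pos: [0.536, -0.0146, 0.0554]
tcp_rot: [0.999, 0.053, 0.0, 0.0]
contact_force: [0.3, 0.3, -4.5]
opening: 0.418
```

Request:
step_arm:
  gripper: [0.8,0.8,-0.2,-0.2,-0.2,-0.2,-0.2,-0.2]
  linear:
    - [0,0,0.002]
    - [0,0,0.003]
    - [0,0,0.003]
    - [0,0,0.003]
    - [0,0,-0.01]
    - [0,0,-0.04]
    - [0,0,-0.08]
    - [0,0,-0.08]
  delta_rot:
    - [0,0,0]
    - [0,0,0]
    - [0,0,0]
    - [0,0,0]
    - [0,0,0]
    - [0,0,0]
    - [0,0,0]
    - [0,0,0]

```text
time: 8.18
eef_pos: [0.5392, -0.0152, 0.1407]
tcp_rot: [0.999, 0.053, 0.005, 0.001]
contact_force: [-0.4, -0.3, 0.6]
opening: 0.598
```

```bash
python3 - <<'E'
from h import *;from plant import ctrl
a=[]
for n,(x,y,w,h) in(("top",(225,110,140,105)),("scene",(155,120,140,105))):
    c=ctrl.read_camera(n);np.savez(n+"3.npz",**c)
    f=cv2.cvtColor(c["frame"],cv2.COLOR_RGB2BGR)[y:y+h,x:x+w]
    a.append(cv2.resize(f,(400,int(400*h/w)),interpolation=cv2.INTER_CUBIC)[:300])
cv2.imwrite("pics/laid.png",np.hstack(a))
from math import *
O=(.5726,-.111);t=radians(6.2)
W=lambda x,y:(O[0]+cos(t)*x-sin(t)*y,O[1]+sin(t)*x+cos(t)*y)
print(W(-.065,.1))
E
python3 mv.py .497 -.0186 .1 96.2
```

```text
(0.49718025177119723, -0.018604861723659938)
lin [-0.0396 -0.0003  0.0363] rot [  0.1  -0.1 -90.1]
```

View pics/laid.png

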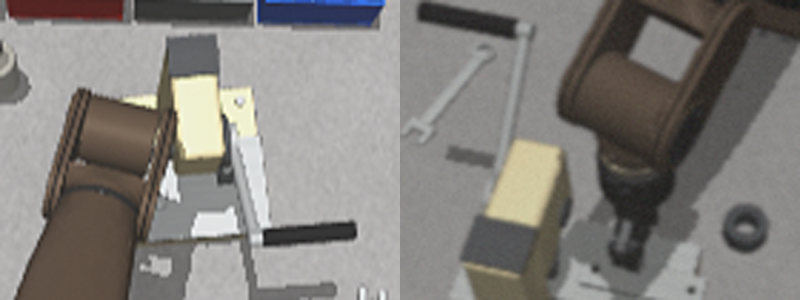

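Request:
step_arm:
  gripper: [-1,-1,-1,-1,-1,-1,-1,-1,-1,-1,-1,-1,-1,-1,-1]
  linear:
    - [-0.01,0,0]
    - [-0.02,0,0]
    - [-0.03,0,0]
    - [-0.04,0,0]
    - [-0.042,0,0]
    - [-0.042,0,0]
    - [-0.042,0,0]
    - [-0.042,0,0]
    - [-0.042,0,0]
    - [-0.042,0,0.02]
    - [-0.042,0,0.05]
    - [-0.042,0,0.08]
    - [-0.042,0,0.095]
    - [-0.042,0,0.098]
    - [-0.042,0,0.098]
  delta_rot:
    - [0,0,-10]
    - [0,0,-20]
    - [0,0,-30]
    - [0,0,-40]
    - [0,0,-50]
    - [0,0,-60]
    - [0,0,-70]
    - [0,0,-80]
    - [0,0,-90]
    - [0,0,-90]
    - [0,0,-90]
    - [0,0,-90]
    - [0,0,-90]
    - [0,0,-90]
    - [0,0,-90]

```text
time: 10.15
eef_pos: [0.4943, -0.019, 0.0374]
tcp_rot: [0.669, 0.744, 0.0, -0.0]
contact_force: [0.4, 0.3, -0.3]
opening: 0.998
```

```bash
python3 mv.py .497 -.0186 .042 96.2
python3 - <<'E'
from plant import ctrl;s=ctrl.get_state();print(s['contact_force'],s['eef_pos'])
E
```

```text
lin [ 0.0001  0.0027 -0.0046] rot [-0.  -0.  -0.1]
[ 0.44258809  0.32864862 -0.32539623] [ 0.49430794 -0.01901246  0.03735003]
```

Request:
step_arm:
  gripper: [-1,-1,-1,-1,-1,-1,-1,-1,-1]
  linear:
    - [0,0.003,-0.003]
    - [0,0.008,-0.003]
    - [0,0.012,-0.003]
    - [0,0.016,-0.003]
    - [0,0.02,-0.003]
    - [0,0.024,-0.003]
    - [0,0.028,-0.003]
    - [0,0.031,-0.003]
    - [0,0.031,-0.003]
  delta_rot:
    - [0,0,0]
    - [0,0,0]
    - [0,0,0]
    - [0,0,0]
    - [0,0,0]
    - [0,0,0]
    - [0,0,0]
    - [0,0,0]
    - [0,0,0]

```text
time: 11.28
eef_pos: [0.5257, -0.0157, 0.0402]
tcp_rot: [0.669, 0.744, 0.001, 0.001]
contact_force: [-0.9, -0.1, -1.0]
opening: 1.003
```

Request:
step_arm:
  gripper: [-1,-1,-1,-1]
  linear:
    - [0,0.001,0]
    - [0,0.003,0]
    - [0,0.005,0]
    - [0,0.005,0]
  delta_rot:
    - [0,0,0]
    - [0,0,0]
    - [0,0,0]
    - [0,0,0]

```text
time: 11.78
eef_pos: [0.5303, -0.0152, 0.0403]
tcp_rot: [0.669, 0.744, 0.0, 0.0]
contact_force: [-0.6, -0.2, -1.2]
opening: 1.0
```

Request:
step_arm:
  gripper: [-1,-1,-1,-1,-1]
  linear:
    - [0,0.001,0]
    - [0,0.002,0]
    - [0,0.003,0]
    - [0,0.005,0]
    - [0,0.005,0]
  delta_rot:
    - [0,0,0]
    - [0,0,0]
    - [0,0,0]
    - [0,0,0]
    - [0,0,0]

```text
time: 12.4
eef_pos: [0.5312, -0.015, 0.0401]
tcp_rot: [0.668, 0.744, -0.004, -0.004]
contact_force: [-14.2, -1.8, 10.0]
opening: 1.004
```

Request:
step_arm:
  gripper: [-1,-1,-1,1,1,1,1,1,1,1,1,1]
  linear:
    - [0,-0.008,0]
    - [0,-0.02,0]
    - [0,-0.02,-0.04]
    - [0.02,-0.02,-0.09]
    - [0.05,0.01,-0.09]
    - [0.08,0.027,-0.09]
    - [0.102,0.027,-0.09]
    - [0.102,0.027,-0.09]
    - [0.102,0.027,-0.06]
    - [0.102,0.027,-0.03]
    - [0.102,0.027,-0.016]
    - [0.102,0.027,-0.015]
  delta_rot:
    - [0,0,0]
    - [0,0,0]
    - [0,0,0]
    - [0,0,0]
    - [0,0,0]
    - [0,0,0]
    - [0,0,0]
    - [0,0,0]
    - [0,0,0]
    - [0,0,0]
    - [0,0,0]
    - [0,0,0]

```text
time: 13.9
eef_pos: [0.5504, 0.0891, 0.0545]
tcp_rot: [0.669, 0.743, -0.001, -0.001]
contact_force: [-0.4, 1.4, -0.7]
opening: -0.001
```

Run:
```python
from h import *;from plant import ctrl
s=ctrl.get_state();t=np.radians(6.2);d=s['eef_pos'][:2]-[.5726,-.111]
print(s['eef_pos'],s['opening'],s['contact_force'],d@[np.cos(t),np.sin(t)],d@[-np.sin(t),np.cos(t)])
a=[]
for n,(x,y,w,h) in(("top",(225,110,140,105)),("scene",(155,150,140,105))):
    c=ctrl.read_camera(n);np.savez(n+"4.npz",**c)
    f=cv2.cvtColor(c["frame"],cv2.COLOR_RGB2BGR)[y:y+h,x:x+w]
    a.append(cv2.resize(f,(400,int(400*h/w)),interpolation=cv2.INTER_CUBIC)[:300])
cv2.imwrite("pics/push.png",np.hstack(a))
```

```text
[0.55041529 0.08908027 0.0545099 ] -0.0012026131286029182 [-0.40324196  1.37268374 -0.65241256] -0.0004464082120714148 0.20130592444107734
```

View pics/push.png

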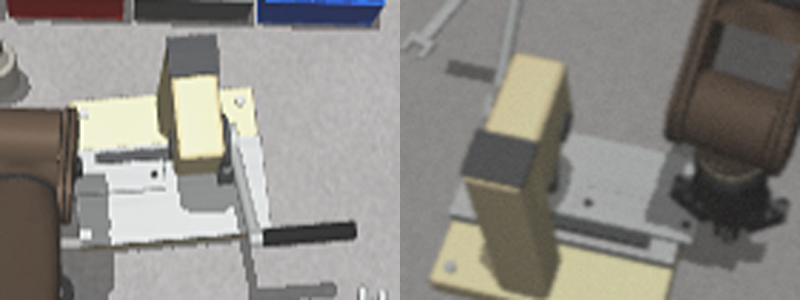

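Laid plate lies along the rail: its right hole is at top crop (155,175) and its left end is near the fingers. Now pushing towards the end stop.

Request:
step_arm:
  gripper: [1,1,1,1,1,1,1,1,1,1,1,1,1,1]
  linear:
    - [-0.004,0,0]
    - [-0.01,0,0]
    - [-0.016,0,0]
    - [-0.022,0,0]
    - [-0.028,0,0]
    - [-0.034,0,0]
    - [-0.04,0,0]
    - [-0.045,0,0]
    - [-0.05,0,0]
    - [-0.055,0,0]
    - [-0.06,0,0]
    - [-0.064,0,0]
    - [-0.067,0,0]
    - [-0.067,0,0]
  delta_rot:
    - [0,0,0]
    - [0,0,0]
    - [0,0,0]
    - [0,0,0]
    - [0,0,0]
    - [0,0,0]
    - [0,0,0]
    - [0,0,0]
    - [0,0,0]
    - [0,0,0]
    - [0,0,0]
    - [0,0,0]
    - [0,0,0]
    - [0,0,0]

```text
time: 15.75
eef_pos: [0.5582, 0.0224, 0.0553]
tcp_rot: [0.669, 0.744, -0.0, 0.0]
contact_force: [-1.2, 0.5, 1.0]
opening: 0.003
```

Request:
step_arm:
  gripper: [1,1,1,1,1]
  linear:
    - [-0.002,0,0]
    - [-0.004,0,0]
    - [-0.006,0,0]
    - [-0.008,0,0]
    - [-0.008,0,0]
  delta_rot:
    - [0,0,0]
    - [0,0,0]
    - [0,0,0]
    - [0,0,0]
    - [0,0,0]

```text
time: 16.38
eef_pos: [0.559, 0.0147, 0.0553]
tcp_rot: [0.669, 0.744, -0.0, 0.0]
contact_force: [-0.7, 2.7, 0.8]
opening: -0.003
```

Request:
step_arm:
  gripper: [1,1,1,1]
  linear:
    - [-0.002,0,0]
    - [-0.004,0,0]
    - [-0.005,0,0]
    - [-0.005,0,0]
  delta_rot:
    - [0,0,0]
    - [0,0,0]
    - [0,0,0]
    - [0,0,0]

```text
time: 16.88
eef_pos: [0.5595, 0.0099, 0.0553]
tcp_rot: [0.669, 0.744, -0.0, 0.0]
contact_force: [-0.4, 2.0, 0.3]
opening: -0.004
```

Request:
step_arm:
  gripper: [1,1,1,1]
  linear:
    - [-0.002,0,0]
    - [-0.004,0,0]
    - [-0.005,0,0]
    - [-0.005,0,0]
  delta_rot:
    - [0,0,0]
    - [0,0,0]
    - [0,0,0]
    - [0,0,0]

```text
time: 17.38
eef_pos: [0.5601, 0.0049, 0.0553]
tcp_rot: [0.669, 0.744, -0.0, 0.0]
contact_force: [-0.2, 2.7, 1.1]
opening: -0.002
```

Request:
step_arm:
  gripper: [1,1,1,1]
  linear:
    - [-0.002,0,0]
    - [-0.004,0,0]
    - [-0.004,0,0]
    - [-0.004,0,0]
  delta_rot:
    - [0,0,0]
    - [0,0,0]
    - [0,0,0]
    - [0,0,0]

```text
time: 17.88
eef_pos: [0.5605, 0.0008, 0.0553]
tcp_rot: [0.669, 0.744, -0.0, 0.0]
contact_force: [-0.2, 1.3, 0.3]
opening: 0.001
```

Request:
step_arm:
  gripper: [1,1,1,1]
  linear:
    - [-0.002,0,0]
    - [-0.004,0,0]
    - [-0.005,0,0]
    - [-0.005,0,0]
  delta_rot:
    - [0,0,0]
    - [0,0,0]
    - [0,0,0]
    - [0,0,0]

```text
time: 18.38
eef_pos: [0.561, -0.004, 0.0553]
tcp_rot: [0.669, 0.744, -0.0, 0.0]
contact_force: [0.1, 2.0, 0.5]
opening: -0.002
```

Run:
```python
from h import *;from plant import ctrl
a=[]
for n,(x,y,w,h) in(("top",(235,120,100,75)),("scene",(175,170,100,75))):
    c=ctrl.read_camera(n);np.savez(n+"5.npz",**c)
    f=cv2.cvtColor(c["frame"],cv2.COLOR_RGB2BGR)[y:y+h,x:x+w]
    a.append(cv2.resize(f,(400,int(400*h/w)),interpolation=cv2.INTER_CUBIC)[:300])
cv2.imwrite("pics/push2.png",np.hstack(a))
```

```text
(no output)
```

View pics/push2.png

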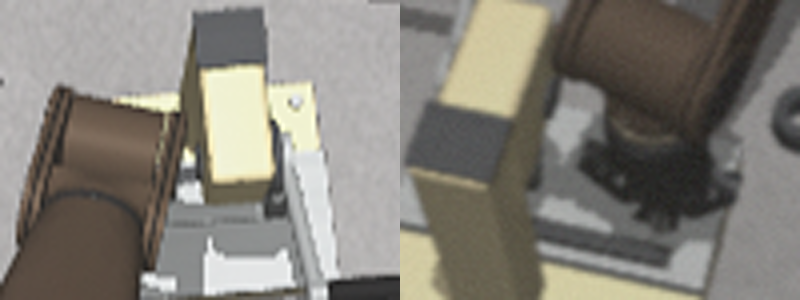

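Request:
step_arm:
  gripper: [1,1,1,1]
  linear:
    - [-0.002,0,0]
    - [-0.003,0,0]
    - [-0.004,0,0]
    - [-0.004,0,0]
  delta_rot:
    - [0,0,0]
    - [0,0,0]
    - [0,0,0]
    - [0,0,0]

```text
time: 18.98
eef_pos: [0.5614, -0.008, 0.0553]
tcp_rot: [0.669, 0.744, -0.0, 0.0]
contact_force: [-0.5, 2.2, 0.6]
opening: 0.0
```

Request:
step_arm:
  gripper: [1,1,1,1]
  linear:
    - [-0.002,0,0]
    - [-0.003,0,0]
    - [-0.004,0,0]
    - [-0.004,0,0]
  delta_rot:
    - [0,0,0]
    - [0,0,0]
    - [0,0,0]
    - [0,0,0]

```text
time: 19.48
eef_pos: [0.5614, -0.0092, 0.0553]
tcp_rot: [0.669, 0.743, 0.002, -0.002]
contact_force: [0.3, 12.0, 2.5]
opening: -0.002
```

Request:
step_arm:
  gripper: [1,1,1,1,1,1,1,1,1,1,1,1,1,1]
  linear:
    - [0.006,0,0]
    - [0.02,0,0]
    - [0.025,0,-0.04]
    - [0.025,-0.03,-0.04]
    - [0.02,-0.048,-0.04]
    - [0,-0.048,-0.04]
    - [-0.02,-0.048,-0.04]
    - [-0.045,-0.048,-0.02]
    - [-0.045,-0.048,-0.002]
    - [-0.045,-0.048,-0.002]
    - [-0.045,-0.044,-0.002]
    - [-0.045,-0.04,-0.002]
    - [-0.045,-0.036,-0.002]
    - [-0.045,-0.034,-0.002]
  delta_rot:
    - [0,0,0]
    - [0,0,0]
    - [0,0,0]
    - [0,-10,0]
    - [0,-20,0]
    - [0,-20,0]
    - [0,-20,0]
    - [0,-20,0]
    - [0,-20,0]
    - [0,-20,0]
    - [0,-20,0]
    - [0,-20,0]
    - [0,-20,0]
    - [0,-20,0]

```text
time: 21.22
eef_pos: [0.5334, -0.06, 0.0578]
tcp_rot: [0.658, 0.732, -0.116, 0.13]
contact_force: [0.3, 0.1, -0.9]
opening: 0.0
```

Request:
step_arm:
  gripper: [1,1,1,1,1]
  linear:
    - [0,0.002,0]
    - [0,0.004,0]
    - [0,0.005,0]
    - [0,0.006,0]
    - [0,0.006,0]
  delta_rot:
    - [0,0,0]
    - [0,0,0]
    - [0,0,0]
    - [0,0,0]
    - [0,0,0]

```text
time: 21.85
eef_pos: [0.5364, -0.0598, 0.0569]
tcp_rot: [0.659, 0.732, -0.119, 0.127]
contact_force: [-8.1, -0.3, 5.9]
opening: -0.004
```

Request:
step_arm:
  gripper: [1,1,1,1,1,1,1,1,1]
  linear:
    - [0,-0.01,0]
    - [0,-0.03,0]
    - [-0.01,-0.06,-0.03]
    - [-0.034,-0.09,-0.094]
    - [-0.05,-0.1,-0.14]
    - [-0.068,-0.1,-0.188]
    - [-0.085,-0.1,-0.235]
    - [-0.11,-0.1,-0.3]
    - [-0.11,-0.1,-0.3]
  delta_rot:
    - [0,0,0]
    - [0,0,0]
    - [0,0,0]
    - [0,5,0]
    - [0,10,0]
    - [0,20,0]
    - [0,20,0]
    - [0,20,0]
    - [0,20,0]

```text
time: 22.98
eef_pos: [0.441, -0.0719, 0.3831]
tcp_rot: [0.669, 0.743, 0.002, 0.006]
contact_force: [-0.2, 0.5, -0.4]
opening: -0.0
```

```bash
python3 mv.py .445 -.235 .38 6.2;python3 - <<'E'
from h import *;from plant import ctrl
s=ctrl.get_state();print(s['qpos'])
a=[]
for n,(x,y,w,h) in(("top",(235,120,120,90)),("scene",(155,165,120,90))):
    c=ctrl.read_camera(n);np.savez(n+"6.npz",**c)
    f=cv2.cvtColor(c["frame"],cv2.COLOR_RGB2BGR)[y:y+h,x:x+w]
    a.append(cv2.resize(f,(400,int(400*h/w)),interpolation=cv2.INTER_CUBIC)[:300])
cv2.imwrite("pics/flush.png",np.hstack(a))
E
```

```text
lin [-0.1626 -0.0133  0.0039] rot [ 0.8 -0.2 89.9]
[-3.89213778e-01 -3.21700204e-01  1.90583669e+00 -9.29110124e-05
  1.54461143e+00 -2.06567390e+00]
```

View pics/flush.png

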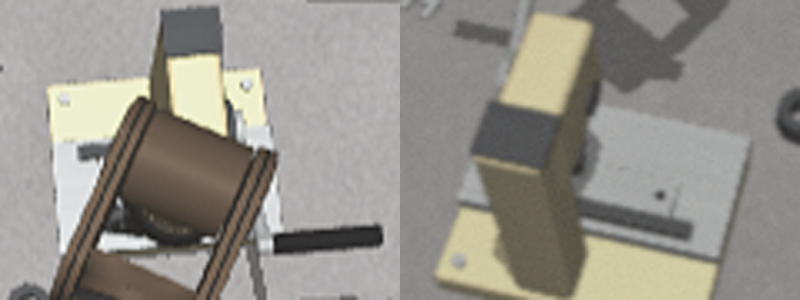

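Request:
step_arm:
  gripper: [-1,-1,-1,-1,-1,-1,-1,-1,-1,-1,-1]
  linear:
    - [-0.02,0,0]
    - [-0.05,0,0]
    - [-0.08,0,0]
    - [-0.11,-0.005,0]
    - [-0.14,-0.01,0]
    - [-0.163,-0.013,0]
    - [-0.163,-0.013,0]
    - [-0.163,-0.013,0]
    - [-0.163,-0.013,0]
    - [-0.163,-0.013,0]
    - [-0.163,-0.013,0]
  delta_rot:
    - [0,0,10]
    - [0,0,20]
    - [0,0,30]
    - [0,0,40]
    - [0,0,50]
    - [0,0,60]
    - [0,0,70]
    - [0,0,80]
    - [0,0,90]
    - [0,0,90]
    - [0,0,90]

```text
time: 24.45
eef_pos: [0.4435, -0.234, 0.3753]
tcp_rot: [0.999, 0.054, -0.001, -0.001]
contact_force: [-0.8, 0.5, 1.1]
opening: 1.003
```

```bash
python3 mv.py .445 -.235 .297 6.2;python3 - <<'E'
from h import *;from plant import ctrl
a=[]
for n,(x,y,w,h) in(("top",(255,120,120,90)),("scene",(135,90,120,90))):
    c=ctrl.read_camera(n);np.savez(n+"7.npz",**c)
    f=cv2.cvtColor(c["frame"],cv2.COLOR_RGB2BGR)[y:y+h,x:x+w]
    a.append(cv2.resize(f,(400,int(400*h/w)),interpolation=cv2.INTER_CUBIC)[:300])
cv2.imwrite("pics/hand.png",np.hstack(a))
E
```

```text
lin [0.0015 0.0013 0.0783] rot [-0.1  0.1  0. ]
```

View pics/hand.png

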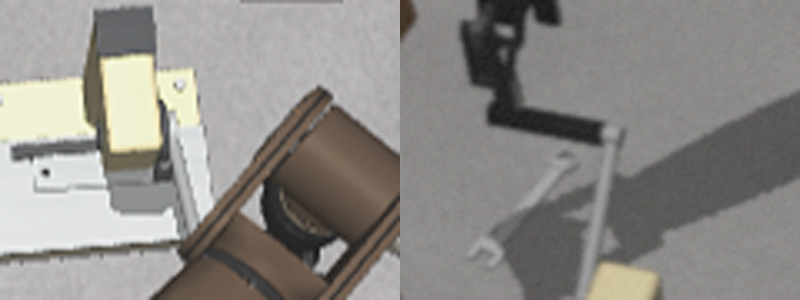

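Run:
```python
from h import *;from plant import ctrl
T=np.load("top0.npz");S=np.load("scene7.npz")
def tri(a,b):
    o1,d1=a;o2,d2=b;n=np.array([d1,-d2]).T
    s=np.linalg.lstsq(n,o2-o1,rcond=None)[0];return ((o1+s[0]*d1)+(o2+s[1]*d2))/2,np.linalg.norm(o1+s[0]*d1-o2-s[1]*d2)
q=lambda ox,a:ox+(a+.5)/(10/3)-.5
for (a,b),(c,d) in((((548,378),(490,115))),(((385,388),(604,134)))):
    print(tri(ray(T,240+a/5,115+b/5),ray(S,q(135,c-400),q(90,d))))
for p in((.445,-.235,.317),(.445,-.235,.39)): print((proj(S,p)-[135,90])*10/3+[400,0])
```

```text
(array([ 0.44972807, -0.28546945,  0.31036659]), np.float64(0.004386114610740737))
(array([ 0.43952183, -0.17989236,  0.31646341]), np.float64(0.0036628971988152685))
[539.72214289 119.79236765]
[525.05660822  60.88416096]
```

Request:
step_arm:
  gripper: [-1,-1,-1,-1,-1,0.6,0.6,0.6,0.6,0.6,0.6,0.6]
  linear:
    - [0.001,0,0.03]
    - [0.001,0,0.06]
    - [0.001,0,0.076]
    - [0.001,0,0.078]
    - [0.001,0,0.078]
    - [0.001,0,0.078]
    - [0.001,0,0.078]
    - [0.001,0,0.078]
    - [0.001,0,0.078]
    - [0.001,0,0.078]
    - [0.001,0,0.078]
    - [0.001,0,0.078]
  delta_rot:
    - [0,0,0]
    - [0,0,0]
    - [0,0,0]
    - [0,0,0]
    - [0,0,0]
    - [0,0,0]
    - [0,0,0]
    - [0,0,0]
    - [0,0,0]
    - [0,0,0]
    - [0,0,0]
    - [0,0,0]
  grip_force: 40

```text
time: 26.05
eef_pos: [0.4465, -0.2341, 0.2996]
tcp_rot: [0.999, 0.053, 0.003, 0.0]
contact_force: [6.6, -0.3, 0.6]
opening: 0.243
```

Request:
step_arm:
  gripper: [0.6,0.6,0.6,0.6,0.6,0.6]
  linear:
    - [-0.004,0,0.007]
    - [-0.009,0,0.014]
    - [-0.013,0,0.022]
    - [-0.0166,0,0.03]
    - [-0.02,0,0.0375]
    - [-0.0226,0,0.0455]
  delta_rot:
    - [0,0,0]
    - [0,0,0]
    - [0,0,0]
    - [0,0,0]
    - [0,0,0]
    - [0,0,0]

```text
time: 26.8
eef_pos: [0.4263, -0.2366, 0.2578]
tcp_rot: [0.999, 0.053, 0.007, 0.001]
contact_force: [7.1, 4.2, 8.2]
opening: 0.246
```

Request:
step_arm:
  gripper: [0.6,0.6,0.6,0.6,0.6,0.6,0.6,0.6,0.6,0.6]
  linear:
    - [-0.001,0,0.008]
    - [-0.003,0,0.0165]
    - [-0.004,0,0.025]
    - [-0.0055,0,0.033]
    - [-0.006,0,0.042]
    - [-0.0065,0,0.05]
    - [-0.006,0,0.0585]
    - [-0.0055,0,0.067]
    - [-0.0045,0,0.0755]
    - [-0.003,0,0.084]
  delta_rot:
    - [0,0,0]
    - [0,0,0]
    - [0,0,0]
    - [0,0,0]
    - [0,0,0]
    - [0,0,0]
    - [0,0,0]
    - [0,0,0]
    - [0,0,0]
    - [0,0,0]

```text
time: 28.05
eef_pos: [0.4177, -0.2374, 0.1714]
tcp_rot: [0.999, 0.054, -0.003, 0.0]
contact_force: [-13.4, 2.4, 12.8]
opening: 0.241
```

Request:
step_arm:
  gripper: [0.6,0.6,0.6,0.6,0.6,0.6]
  linear:
    - [-0.001,0,0.008]
    - [0.002,0,0.0165]
    - [0.0045,0,0.0245]
    - [0.0075,0,0.0325]
    - [0.011,0,0.04]
    - [0.0145,0,0.0475]
  delta_rot:
    - [0,0,0]
    - [0,0,0]
    - [0,0,0]
    - [0,0,0]
    - [0,0,0]
    - [0,0,0]

```text
time: 28.8
eef_pos: [0.4305, -0.2359, 0.1224]
tcp_rot: [0.999, 0.054, -0.005, -0.0]
contact_force: [-15.8, -0.7, 8.8]
opening: 0.242
```

Request:
step_arm:
  gripper: [0.6,0.6,0.6,0.6]
  linear:
    - [0.002,0,0.007]
    - [0.006,0,0.014]
    - [0.008,0,0.018]
    - [0.008,0,0.018]
  delta_rot:
    - [0,0,0]
    - [0,0,0]
    - [0,0,0]
    - [0,0,0]

```text
time: 29.3
eef_pos: [0.4391, -0.2349, 0.1044]
tcp_rot: [0.999, 0.054, -0.004, -0.0]
contact_force: [-13.7, -0.2, 9.5]
opening: 0.243
```

Run:
```python
from h import *;from plant import ctrl
s=ctrl.get_state();d=s['eef_pos'][:2]-[.5726,-.111];t=np.radians(6.2)
x=d@[np.cos(t),np.sin(t)];z=s['eef_pos'][2]+.0187-.22
print(s['eef_pos'],s['contact_force'],x,z,np.hypot(x,z),np.arctan2(z,-x))
```

```text
[ 0.43912711 -0.23494896  0.10441184] [-13.69159343  -0.1732838    9.48359039] -0.14607860789557467 -0.09688815518949456 0.1752891163213867 -0.5856407067319722
```

Request:
step_arm:
  gripper: [0.6,0.6,0.6,0.6]
  linear:
    - [0.002,0,0.002]
    - [0.004,0,0.005]
    - [0.004,0,0.005]
    - [0.004,0,0.005]
  delta_rot:
    - [0,0,0]
    - [0,0,0]
    - [0,0,0]
    - [0,0,0]

```text
time: 29.8
eef_pos: [0.4421, -0.2345, 0.0989]
tcp_rot: [0.999, 0.054, -0.005, -0.001]
contact_force: [-14.7, -2.3, 7.8]
opening: 0.24
```

Request:
step_arm:
  gripper: [0.6,0.6,0.6,0.6]
  linear:
    - [0,0,0.002]
    - [0,0,0.004]
    - [0,0,0.006]
    - [0,0,0.006]
  delta_rot:
    - [0,0,0]
    - [0,0,0]
    - [0,0,0]
    - [0,0,0]

```text
time: 30.3
eef_pos: [0.4446, -0.2344, 0.0949]
tcp_rot: [0.999, 0.053, -0.002, -0.0]
contact_force: [-9.0, 1.7, 13.0]
opening: 0.245
```

Run:
```python
from h import *;from plant import ctrl
a=[]
for n,(x,y,w,h) in(("top",(260,130,120,90)),("scene",(135,110,120,90))):
    c=ctrl.read_camera(n);np.savez(n+"8.npz",**c)
    f=cv2.cvtColor(c["frame"],cv2.COLOR_RGB2BGR)[y:y+h,x:x+w]
    a.append(cv2.resize(f,(400,int(400*h/w)),interpolation=cv2.INTER_CUBIC)[:300])
cv2.imwrite("pics/down.png",np.hstack(a))
O=(.5726,-.111);t=np.radians(6.2)
for th in(1.0,1.1,1.2):
    al=.61-th
    for y in(-.053,-.157):
        x=-.17*np.cos(al);z=.22+.17*np.sin(al)
        p=(O[0]+np.cos(t)*x-np.sin(t)*y,O[1]+np.sin(t)*x+np.cos(t)*y,z)
        print(th,y,((proj(np.load("top8.npz"),p)-[260,130])*10/3).round(),((proj(np.load("scene8.npz"),p)-[135,110])*10/3+[400,0]).round())
```

```text
1.0 -0.053 [167. 249.] [628. 161.]
1.0 -0.157 [263. 242.] [527. 140.]
1.1 -0.053 [165. 245.] [628. 176.]
1.1 -0.157 [260. 237.] [527. 156.]
1.2 -0.053 [162. 239.] [627. 192.]
1.2 -0.157 [256. 231.] [526. 171.]
```

View pics/down.png

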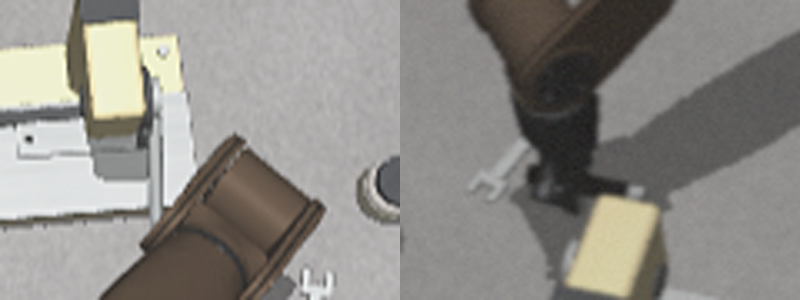

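Request:
step_arm:
  gripper: [0.6,0.6,0.6,0.6,0.6,0.6]
  linear:
    - [0,0,0]
    - [0,0,0]
    - [0,0,0.002]
    - [0,0,0.004]
    - [0,0,0.006]
    - [0,0,0.006]
  delta_rot:
    - [0,0,0]
    - [0,0,0]
    - [0,0,0]
    - [0,0,0]
    - [0,0,0]
    - [0,0,0]
  grip_force: 100

```text
time: 31.15
eef_pos: [0.445, -0.2344, 0.0943]
tcp_rot: [0.999, 0.054, -0.003, -0.001]
contact_force: [-22.3, 13.1, 41.6]
opening: 0.235
```

The force jumped to 42 N with almost no travel, so the lever is at its stop. Easing back up slowly.

Request:
step_arm:
  gripper: [0.6,0.6,0.6,0.6,0.6,0.6,0.6,0.6,0.6,0.6,0.6,0.6,0.6,0.6,0.6,0.6,0.6,0.6]
  linear:
    - [-0.001,0,-0.003]
    - [-0.002,0,-0.005]
    - [-0.004,0,-0.0086]
    - [-0.006,0,-0.0123]
    - [-0.008,0,-0.016]
    - [-0.01,0,-0.0196]
    - [-0.012,0,-0.0235]
    - [-0.0138,0,-0.0273]
    - [-0.0155,0,-0.0312]
    - [-0.0172,0,-0.035]
    - [-0.0186,0,-0.039]
    - [-0.02,0,-0.043]
    - [-0.0215,0,-0.047]
    - [-0.023,0,-0.051]
    - [-0.024,0,-0.0551]
    - [-0.025,0,-0.0592]
    - [-0.026,0,-0.0634]
    - [-0.027,0,-0.0675]
  delta_rot:
    - [0,0,0]
    - [0,0,0]
    - [0,0,0]
    - [0,0,0]
    - [0,0,0]
    - [0,0,0]
    - [0,0,0]
    - [0,0,0]
    - [0,0,0]
    - [0,0,0]
    - [0,0,0]
    - [0,0,0]
    - [0,0,0]
    - [0,0,0]
    - [0,0,0]
    - [0,0,0]
    - [0,0,0]
    - [0,0,0]
  grip_force: 70

```text
time: 33.4
eef_pos: [0.4189, -0.237, 0.1543]
tcp_rot: [0.999, 0.052, 0.0, -0.0]
contact_force: [6.4, 1.0, 0.8]
opening: 0.234
```

Request:
step_arm:
  gripper: [0.6,0.6,0.6,0.6,0.6,0.6,0.6,0.6,0.6,0.6,0.6,0.6,0.6,0.6,0.6,0.6]
  linear:
    - [-0.0005,0,-0.004]
    - [-0.001,0,-0.008]
    - [-0.0015,0,-0.0125]
    - [-0.0018,0,-0.017]
    - [-0.002,0,-0.021]
    - [-0.0022,0,-0.0255]
    - [-0.0024,0,-0.0295]
    - [-0.0024,0,-0.034]
    - [-0.0022,0,-0.038]
    - [-0.0019,0,-0.0423]
    - [-0.0016,0,-0.0465]
    - [-0.0012,0,-0.051]
    - [-0.0006,0,-0.055]
    - [0,0,-0.0592]
    - [0.0008,0,-0.0634]
    - [0.0016,0,-0.0675]
  delta_rot:
    - [0,0,0]
    - [0,0,0]
    - [0,0,0]
    - [0,0,0]
    - [0,0,0]
    - [0,0,0]
    - [0,0,0]
    - [0,0,0]
    - [0,0,0]
    - [0,0,0]
    - [0,0,0]
    - [0,0,0]
    - [0,0,0]
    - [0,0,0]
    - [0,0,0]
    - [0,0,0]

```text
time: 35.4
eef_pos: [0.4225, -0.2395, 0.2242]
tcp_rot: [0.999, 0.053, 0.004, 0.004]
contact_force: [1.7, -7.3, 5.2]
opening: 0.213
```

Request:
step_arm:
  gripper: [0.6]
  linear:
    - [0,0,0]
  delta_rot:
    - [0,0,0]
  grip_force: 50

```text
time: 35.52
eef_pos: [0.4228, -0.2395, 0.225]
tcp_rot: [0.999, 0.053, 0.004, 0.004]
contact_force: [-0.1, -6.6, 7.5]
opening: 0.21
```

Run:
```python
from h import *;from plant import ctrl
a=[]
for n,(x,y,w,h) in(("top",(260,130,120,90)),("scene",(135,90,120,90))):
    c=ctrl.read_camera(n);np.savez(n+"9.npz",**c)
    f=cv2.cvtColor(c["frame"],cv2.COLOR_RGB2BGR)[y:y+h,x:x+w]
    a.append(cv2.resize(f,(400,int(400*h/w)),interpolation=cv2.INTER_CUBIC)[:300])
cv2.imwrite("pics/up.png",np.hstack(a))
O=(.5726,-.111);t=np.radians(6.2)
for th in(0,.2,.4,.6):
    al=.61-th
    for y in(-.053,):
        x=-.17*np.cos(al);z=.22+.17*np.sin(al)
        p=(O[0]+np.cos(t)*x-np.sin(t)*y,O[1]+np.sin(t)*x+np.cos(t)*y,z)
        print(th,y,((proj(np.load("scene9.npz"),p)-[135,90])*10/3+[400,0]).round())
s=ctrl.get_state();print(s['opening'],s['contact_force'],s['eef_pos'],s['wrist_torque'])
```

```text
0 -0.053 [602. 132.]
0.2 -0.053 [612. 140.]
0.4 -0.053 [620. 155.]
0.6 -0.053 [625. 175.]
0.2160019199438266 [ 1.08551731 -6.57261145  6.97763738] [ 0.42277239 -0.2395131   0.22491574] [-0.69984653 -0.13186097 -0.17905039]
```

View pics/up.png

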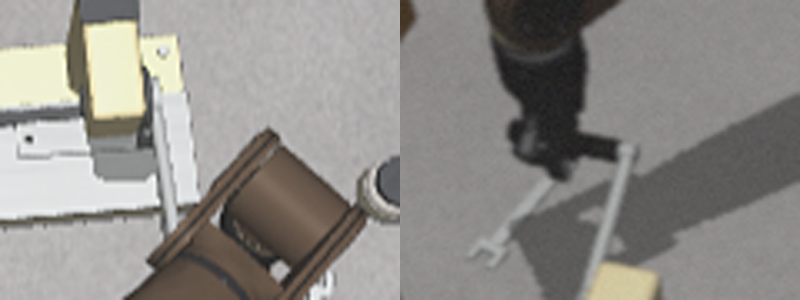

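Request:
step_arm:
  gripper: [0.6,0.6,0.6,0.6,0.6,0.6,0.6,0.6,0.6,0.6,0.6,0.6,0.6,0.6,0.6,0.6,0.6,0.6]
  linear:
    - [0.001,0,-0.004]
    - [0.002,0,-0.008]
    - [0.003,0,-0.012]
    - [0.0043,0,-0.0165]
    - [0.006,0,-0.0205]
    - [0.0075,0,-0.0245]
    - [0.009,0,-0.0285]
    - [0.0105,0,-0.0324]
    - [0.0125,0,-0.0362]
    - [0.0143,0,-0.04]
    - [0.016,0,-0.0438]
    - [0.018,0,-0.0476]
    - [0.0202,0,-0.0512]
    - [0.0225,0,-0.0548]
    - [0.0247,0,-0.0584]
    - [0.0262,0,-0.061]
    - [0.027,0,-0.0625]
    - [0.027,0,-0.0625]
  delta_rot:
    - [0,0,0]
    - [0,0,0]
    - [0,0,0]
    - [0,0,0]
    - [0,0,0]
    - [0,0,0]
    - [0,0,0]
    - [0,0,0]
    - [0,0,0]
    - [0,0,0]
    - [0,0,0]
    - [0,0,0]
    - [0,0,0]
    - [0,0,0]
    - [0,0,0]
    - [0,0,0]
    - [0,0,0]
    - [0,0,0]

```text
time: 37.88
eef_pos: [0.4468, -0.2357, 0.2749]
tcp_rot: [0.999, 0.054, -0.002, 0.001]
contact_force: [11.0, -16.7, -26.9]
opening: 0.211
```

Request:
step_arm:
  gripper: [0.6,0.6,0.6]
  linear:
    - [0,0,0.003]
    - [0,0,0.007]
    - [0,0,0.007]
  delta_rot:
    - [0,0,0]
    - [0,0,0]
    - [0,0,0]
  grip_force: 20

```text
time: 38.25
eef_pos: [0.4468, -0.236, 0.2745]
tcp_rot: [0.999, 0.054, -0.001, 0.002]
contact_force: [-0.0, -10.5, -6.6]
opening: 0.207
```

Run:
```python
from h import *;from plant import ctrl
a=[]
for n in("scene0","scene10"):
    if n=="scene10": c=ctrl.read_camera("scene")
    else: c=np.load(n+".npz")
    f=cv2.cvtColor(c["frame"],cv2.COLOR_RGB2BGR)[90:180,135:255]
    a.append(cv2.resize(f,(400,300),interpolation=cv2.INTER_CUBIC))
cv2.imwrite("pics/rest.png",np.hstack(a))
s=ctrl.get_state();print(s['opening'],s['contact_force'],s['eef_pos'],s['wrist_torque'])
```

```text
0.2092263835002468 [ 0.23631355 -9.45375676 -7.25760835] [ 0.44674919 -0.2359675   0.27453943] [-1.38515466  0.14212059  0.24798403]
```

View pics/rest.png

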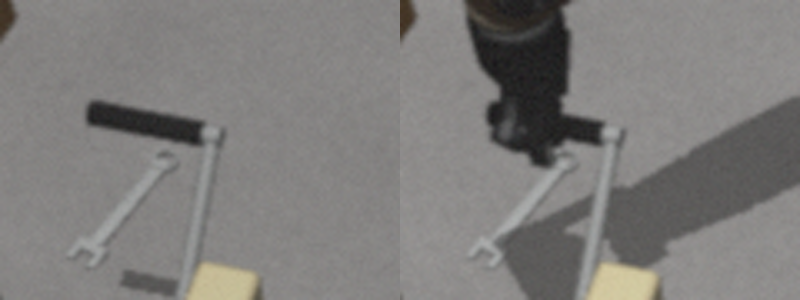

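Request:
step_arm:
  gripper: [0.2,-0.2,-0.6,-1,-1,-1,-1,-1,-1,-1,-1]
  linear:
    - [0,0,0.006]
    - [0,0,0.006]
    - [0,0,0.006]
    - [0,0,0.006]
    - [0,0,0.006]
    - [0,0,-0.02]
    - [0,0,-0.05]
    - [0,0,-0.08]
    - [0,0,-0.11]
    - [0,0.05,-0.13]
    - [0,0.1,-0.13]
  delta_rot:
    - [0,0,0]
    - [0,0,0]
    - [0,0,0]
    - [0,0,0]
    - [0,0,0]
    - [0,0,0]
    - [0,0,0]
    - [0,0,0]
    - [0,0,0]
    - [0,0,0]
    - [0,0,0]

```text
time: 39.67
eef_pos: [0.4586, -0.3346, 0.4109]
tcp_rot: [0.999, 0.054, 0.002, 0.002]
contact_force: [-0.2, 1.0, -0.2]
opening: 0.999
```

Request:
step_arm:
  gripper: [-1,-1,-1,-1]
  linear:
    - [0,0.06,0]
    - [0,0.1,0]
    - [0,0.1,0]
    - [0,0.1,0]
  delta_rot:
    - [0,0,0]
    - [0,0,0]
    - [0,0,0]
    - [0,0,0]

```text
time: 40.17
eef_pos: [0.4685, -0.4324, 0.4073]
tcp_rot: [0.999, 0.053, 0.0, -0.0]
contact_force: [0.2, -0.2, 0.6]
opening: 0.999
```

Run:
```python
from h import *;from plant import ctrl
a=[]
for n,(x,y,w,h) in(("top",(235,120,120,90)),("scene",(155,140,140,105))):
    c=ctrl.read_camera(n);np.savez(n+"11.npz",**c)
    f=cv2.cvtColor(c["frame"],cv2.COLOR_RGB2BGR)[y:y+h,x:x+w]
    a.append(cv2.resize(f,(400,int(400*h/w)),interpolation=cv2.INTER_CUBIC)[:300])
cv2.imwrite("pics/final.png",np.hstack(a))
s=ctrl.get_state();print(s['time'],s['contact_force'])
f0=np.load("scene0.npz")["frame"].astype(int);f1=c["frame"].astype(int)
d=(np.abs(f1-f0).sum(2)>90).astype(np.uint8)
n,_,st,_=cv2.connectedComponentsWithStats(d)
print(st[1:][st[1:,4]>25])
O=(.5726,-.111);t=np.radians(6.2)
for e in(0,.01,.02):
  for x in(-.02,.02):
    y=.11-e;p=(O[0]+np.cos(t)*x-np.sin(t)*y,O[1]+np.sin(t)*x+np.cos(t)*y,.06)
    print(e,x,((proj(np.load("top11.npz"),p)-[235,120])*10/3).round(),((proj(c,p)-[155,140])*400/140+[400,0]).round())
```

```text
40.275 [-0.25450134 -0.24770931 -0.53396963]
[[  48    0  188  101 4762]
 [ 298    0   36   47 1203]
 [ 346    0   34   51  873]
 [ 398    0  114  107 3494]
 [ 277   42   10   18   70]
 [ 296   54   50   74 1758]
 [ 271   62   19   30  217]
 [ 268   94    9    9   47]
 [ 197  105  125   51 2536]
 [ 331  108  107   89 2423]
 [ 472  118   40   35  762]
 [ 113  131   82   37 1524]
 [ 452  189   14   14   83]]
0 -0.02 [ 88. 188.] [650. 227.]
0 0.02 [ 85. 155.] [640. 259.]
0.01 -0.02 [ 97. 188.] [641. 226.]
0.01 0.02 [ 94. 154.] [631. 257.]
0.02 -0.02 [105. 187.] [632. 224.]
0.02 0.02 [102. 154.] [623. 255.]
```

View pics/final.png

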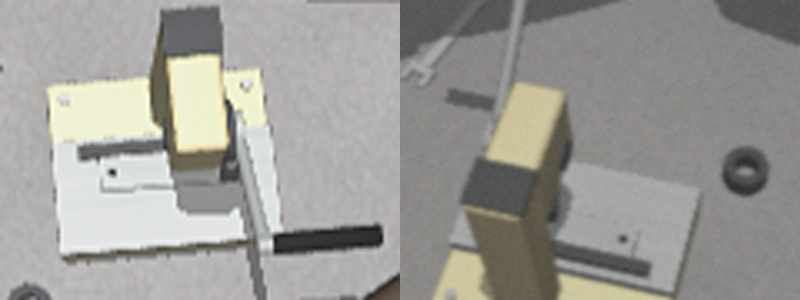

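The lever is back at rest and the plate sits against the rail, with its left end at top crop (101,175). Handing in.

```bash
python3 -c "
from plant import ctrl
print(ctrl.sign_off())"
```

```text
the job is handed in; nothing more can be done
None
```

I stamped the 140 x 40 plate and handed the job in at about 40 s. It is on the press bed, pushed against the rail and the end stop.

**Plate:** It stopped against the rail at about 14 N and against the end stop at about 12 N. A second push toward the rail met it at the same place, within 0.3 mm. I never saw the end-stop contact itself, because the press head hides it. The last pictures put the plate's left end where an end stop set back about 15 mm would leave it, which is within its 0–20 mm range.

**Lever:** I pulled it down until it hit its stop: the vertical force jumped from 13 to 42 N with under 1 mm of further travel. I then eased it up over about 5 s while still gripping it. The handle bar slid roughly a centimetre or more inside the fingers in both directions. Before I let go, the picture showed the lever at its starting angle and it pushed back firmly. I did not check the stamp mark.

**Final state:** The last pictures show the lever at rest, the plate in place and the arm clear. I saw no sign that anything else had moved near the press. I compared the first and last pictures of the whole bench, but the result was mostly the arm and its shadow, so it says little about the other items.

I viewed 14 pictures, past the 10 allowed and the one or two extra.

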